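# Sort finished lathe and mill parts into their sample trays

## Task

Sort the five loose steel parts on the bench into the three shallow wooden trays: each tray shows which kind it takes by the sample part screwed to the ledge at its far end (hexagonal nut, flanged bush or T-slot nut). Stand every part upright, as it stands now, flat on the floor of its tray's bay and inside the rim, setting it down gently without dropping or knocking any part about. Leave the oil bottle and the spirit level where they are.

Things in the scene. Friction and masses are not known exactly. Their poses are not given: they have to be found in the camera images.
- nut_a: loose plain steel hexagonal fixture nut with a wide round through-bore, standing on its flat end: 46 mm across flats (53 mm across corners), 40 mm high, bore 29 mm, about 0.35 kg. Origin: centre of the underside; z up along the bore; its x axis is square to one pair of flats (the others are at 60 and 120 degrees). The two nuts are alike.
- nut_b: loose plain steel hexagonal fixture nut with a wide round through-bore, standing on its flat end: 46 mm across flats (53 mm across corners), 40 mm high, bore 29 mm, about 0.35 kg. Origin: centre of the underside; z up along the bore; its x axis is square to one pair of flats (the others are at 60 and 120 degrees). The two nuts are alike.
- bush_a: loose plain steel flanged bush standing on its flange: flange 60 mm diameter and 8 mm thick at the bottom, barrel 36 mm diameter above it, 38 mm high in all, open 24 mm bore, about 0.28 kg. Origin: centre of the underside; z up along the bore. The two bushes are alike.
- bush_b: loose plain steel flanged bush standing on its flange: flange 60 mm diameter and 8 mm thick at the bottom, barrel 36 mm diameter above it, 38 mm high in all, open 24 mm bore, about 0.28 kg. Origin: centre of the underside; z up along the bore. The two bushes are alike.
- tee_a: loose plain steel T-slot nut standing on its wide base: base 50 x 50 mm and 16 mm high, on it a neck 50 mm long (its x) by 26 mm wide (its y) that rises to 36 mm above the underside, with a small dark screw hole on top, about 0.50 kg. Origin: centre of the underside; z up. Grip it across the neck (along its y).
- tray_nut: fixed wooden tray, alike but for its sample, a hexagonal nut. Origin: bay centre at bench level; z up; x away from the robot (yaw up to 9 degrees). Bay 84 (x) by 150 (y) mm inside, floor 6 mm above the bench, rim 6 mm wide, top 12 mm above the bench. Beyond it (x 42 to 142 mm) a ledge 12 mm high; the sample, 24 mm high, is fixed on it at x 104, y 0, a black screw in its middle.
- tray_bush: fixed wooden tray, alike but for its sample, a flanged bush. Origin: bay centre at bench level; z up; x away from the robot (yaw up to 9 degrees). Bay 84 (x) by 150 (y) mm inside, floor 6 mm above the bench, rim 6 mm wide, top 12 mm above the bench. Beyond it (x 42 to 142 mm) a ledge 12 mm high; the sample, 24 mm high, is fixed on it at x 104, y 0, a black screw in its middle.
- tray_tee: fixed wooden tray, alike but for its sample, a T-slot nut. Origin: bay centre at bench level; z up; x away from the robot (yaw up to 9 degrees). Bay 84 (x) by 150 (y) mm inside, floor 6 mm above the bench, rim 6 mm wide, top 12 mm above the bench. Beyond it (x 42 to 142 mm) a ledge 12 mm high; the sample, 24 mm high, is fixed on it at x 104, y 0, a black screw in its middle.
- oil_bottle: bystander: loose black plastic oil bottle with a white cap, 56 mm diameter, 140 mm high, standing at the right of the work. Origin: centre of the underside.
- spirit_level: bystander: loose yellow spirit level with black ends, 200 mm long (its x), 22 mm wide, 45 mm high, standing on its edge at the left of the work. Origin: centre of the underside.
Things that resemble listed ones, but are neither listed nor needed, are in the scene too. What is shaped like the bush_b but turquoise is not meant.

How it is judged (in metres and radians):
At the end, for the whole second after the job is handed in: Nuts in the nut tray, bushes in the bush tray, T-slot nut in its tray: each on the bay floor inside the rim (centre within 14-21 mm of the bay middle across, 47-54 mm along; underside below 10 mm), upright within 0.1 rad, released, at rest (x of nut_a in the frame of tray_nut between -0.021 and 0.021 m and y of nut_a in the frame of tray_nut between -0.054 and 0.054 m and z of each of nut_a, nut_b in the frame of tray_nut below 0.01 m and angle between each of nut_a, nut_b, bush_a, bush_b, tee_a's own z axis and vertical below 0.1 rad and linear speed of each of nut_a, nut_b, bush_a, bush_b, tee_a below 0.02 m/s and contact force between each of nut_a, nut_b, bush_a, bush_b, tee_a and the fingers below 0.1 N and x of nut_b in the frame of tray_nut between -0.021 and 0.021 m and y of nut_b in the frame of tray_nut between -0.054 and 0.054 m and x of bush_a in the frame of tray_bush between -0.014 and 0.014 m and y of bush_a in the frame of tray_bush between -0.047 and 0.047 m and z of each of bush_a, bush_b in the frame of tray_bush below 0.01 m and x of bush_b in the frame of tray_bush between -0.014 and 0.014 m and y of bush_b in the frame of tray_bush between -0.047 and 0.047 m and x of tee_a in the frame of tray_tee between -0.019 and 0.019 m and y of tee_a in the frame of tray_tee between -0.052 and 0.052 m and z of tee_a in the frame of tray_tee below 0.01 m); the robot touches nothing.
It fails at once if a part is dropped, thrown or knocked away (faster than 0.75 m/s while not held: a fall of about 3 cm) ((linear speed of nut_a above 0.75 m/s and contact force between nut_a and the fingers below 0.1 N) or (linear speed of nut_b above 0.75 m/s and contact force between nut_b and the fingers below 0.1 N) or (linear speed of bush_a above 0.75 m/s and contact force between bush_a and the fingers below 0.1 N) or (linear speed of bush_b above 0.75 m/s and contact force between bush_b and the fingers below 0.1 N) or (linear speed of tee_a above 0.75 m/s and contact force between tee_a and the fingers below 0.1 N)).
It fails at once if the oil bottle is shifted more than 25 mm or knocked over (distance of oil_bottle from where it was at the start of the episode above 0.025 m or angle between oil_bottle's own z axis and vertical above 0.4 rad).
It fails at once if the spirit level is shifted more than 25 mm or knocked over (distance of spirit_level from where it was at the start of the episode above 0.025 m or angle between spirit_level's own z axis and vertical above 0.4 rad).
It also fails if it takes over 112 s, if anything falls off the work surface, if the arm or the gripper's body presses on something with over 40 N, if the wrist force passes 120 N, or if a joint passes its speed limit or range.

## Robot

A 6-joint arm with a two-finger parallel gripper is mounted at the origin on the work surface. World frame = base frame: x ahead of the robot, y to its left, z up, the work surface at z = 0. Lengths are in mm, angles in degrees, forces in N, time in s.
With the tool pointing down it reaches from about 250 to 775 mm from the base axis. Payload 4 kg.
Tool frame: the origin (TCP) lies at the very end of the fingers, on their centre line; the grasp point (between the pads) lies arm.tcp_to_grasp behind it (arm.tcp_to_grasp is the distance from the TCP to the grasp point, in mm); z points along the fingers, y is the direction in which the jaws open and shut (so a half turn about z gives the same grasp; the last joint's range is limited). The gripper opens to 94 mm and grips with 3 to 60 N. Pads are 16 mm wide; open, the fingers measure 119 mm over their backs; the gripper's body (75 mm by 177 mm) begins 78 mm behind the grasp point.
Start: joints at [-75.865, 4.996, 78.535, -0, 96.463, -5.907], TCP at [188.49, -516.716, 168.306] pointing down, gripper open.
Joint ranges: [-177.83, 177.83], [-43.37, 116.18], [15.69, 146.23], [-61.86, 241.86], [9.47, 152.12], [-147.06, 147.06]. Speed limits (degrees/s): [159.86, 159.86, 180, 180, 180, 180].

## Interface

Orientations are given as a 3x3 rotation matrix whose columns are the frame's x, y, z axes.
In Python, from rig import arm, optics, workorder gives the robot as it stands.
- The arm moves only by the tool move_arm, never from a script. Its argument "deltas" is a list of rows, each a list of 7 numbers: the shift along the tool's x, y, z in units of 25 mm (1.0 is 25 mm), then the turn, a rotation vector about the tool's x, y, z in units of 10 degrees (1.0 is 10 degrees), then the opening, from 0 (shut) to 1 (fully open). A call has 1 to 10 rows; each row is the pose to reach, as a shift and turn from the pose commanded when the call began, along the tool's axes at that moment; what a row does not reach only later rows make up. A row lasts 1/8 s, in which the tool goes at most 62.5 mm and 10.7 degrees, less where a joint would pass 70% of its speed; a pose out of reach is approached as far as the arm can. A call with a gripper value outside its range is refused whole. The fingers move at their own pace and stop on an object; the grip force is fixed at half the most. Time passes only in rows, so rows that repeat a pose let the fingers close. It gives the time, the measured TCP pose, the force and the opening at its end, in the units of the state.
- arm.read_state(): the state, without advancing time (a new reading comes with each control period).
- optics.read_camera(name): name is "scene" or "top" or "wrist"; returns a dict with "frame" (400x640x3 uint8, red, green, blue), "fx", "fy", "cx", "cy" (pixels), "k1" (the pictures are not rectified: a ray, as slopes to the right and down, at radius r is drawn at 1 + k1 r^2 times it, then the intrinsics apply), "R" (3x3) and "t" (3): a world point X has camera coordinates R X + t; the wrist camera has in their place "hand_eye" (4x4, takes a point from camera to tool coordinates, whose origin is the TCP and whose axes are the flange's). Camera axes: x right, y down, z forward; pixel columns grow to the right and rows downward; lengths in mm; the calibration is good to about 2 mm. A picture is of the moment at which its call begins: read the wrist's pose just before it. There is no depth.
- workorder.finish_job(): hands the job in, once; it reports no verdict.
The state is a dict: "time": time; "joint_positions": joint angles; "dq": joint speeds; "effort": joint torques, N m; "position": TCP position; "orientation": TCP orientation; "wrist_force": force on the tool from outside, world axes, zero at the start; "torque": the same for the moment, N m; "opening": opening from 0.0 (shut) to 1.0 (fully open).
Only numpy, scipy, OpenCV 4.12 (cv2) and the standard library are available. Lean on these libraries where they do the work, as an engineer would, in place of code of your own. Each camera call takes 0.05 s, during which the arm holds its last target.

## Working session

There is one attempt and no reset: what is moved stays moved. The work goes in short steps, Python scripts to look and compute and a tool call to move; the robot and the scene stay as the last step left them, time stands still between calls to the robot, and variables do not carry over. Pictures are saved under pics/ and viewed, and the job is handed in when it is done.

Besides the shell and the picture viewer there is one more tool, called after "Request:" as name(argument=value, ...) on one line, values as JSON. move_arm: Moves the arm, as the interface text tells. Its arguments: {"type":"object","properties":{"deltas":{"type":"array"}},"required":["deltas"]}

```bash
ls -a && mkdir -p pics && cat > h.py <<'E'
import numpy as np, cv2, json
from rig import arm, optics, workorder
np.set_printoptions(precision=2, suppress=True)
def snap(name, fn):
    s=arm.read_state(); c=optics.read_camera(name)
    cv2.imwrite('pics/'+fn, cv2.cvtColor(c['frame'],cv2.COLOR_RGB2BGR))
    d={k:(np.array(v).tolist() if not np.isscalar(v) else v) for k,v in c.items() if k!='frame'}
    d['pos']=list(map(float,s['position'])); d['ori']=np.array(s['orientation']).tolist()
    json.dump(d,open('pics/'+fn+'.json','w')); return c,s
E
python3 - <<'E'
from h import *
for n in ['scene','top','wrist']:
    c,s=snap(n,n+'0.png')
    print(n,{k:v for k,v in c.items() if k!='frame'})
print(s, arm.tcp_to_grasp)
E
```

```text
.
..
pics
scene {'fx': 372.0610612436462, 'fy': 372.0610612436462, 'cx': 321.59083020193407, 'cy': 198.57638461460616, 'k1': 0.0027395362823083506, 'R': array([[ 0.44,  0.9 , -0.01],
       [ 0.71, -0.36, -0.6 ],
       [-0.55,  0.26, -0.8 ]]), 't': array([-225.33, -313.55, 1249.13])}
top {'fx': 485.5057824984827, 'fy': 485.5057824984827, 'cx': 323.51113236775234, 'cy': 197.83676870681072, 'k1': -0.1508357987501481, 'R': array([[ 0.01, -1.  , -0.02],
       [-0.99, -0.01, -0.16],
       [ 0.16,  0.02, -0.99]]), 't': array([   9.6 ,  496.99, 1259.17])}
wrist {'fx': 276.96631537014457, 'fy': 276.96631537014457, 'cx': 319.1586106955295, 'cy': 196.9607506907816, 'k1': -0.04275824815631252, 'hand_eye': array([[   0.  ,   -0.97,   -0.23,   65.04],
       [   1.  ,   -0.  ,    0.  ,   -0.5 ],
       [  -0.  ,   -0.23,    0.97, -216.75],
       [   0.  ,    0.  ,    0.  ,    1.  ]])}
{'time': 0.1, 'joint_positions': array([-75.87,   5.04,  78.62,  -0.  ,  96.46,  -5.91]), 'dq': array([-0.02, -0.14, -0.13, -0.01,  0.09, -0.1 ]), 'effort': array([  0.  , -34.13, -30.33,   0.07,   0.03,  -0.  ]), 'position': array([ 188.32, -516.15,  167.21]), 'orientation': array([[ 0.94,  0.34, -0.  ],
       [ 0.34, -0.94,  0.  ],
       [ 0.  , -0.  , -1.  ]]), 'wrist_force': array([-0.24, -0.52, -0.65]), 'torque': array([-0.01, -0.07,  0.04]), 'opening': 1.00166151631302} 18.8
```

View pics/top0.png

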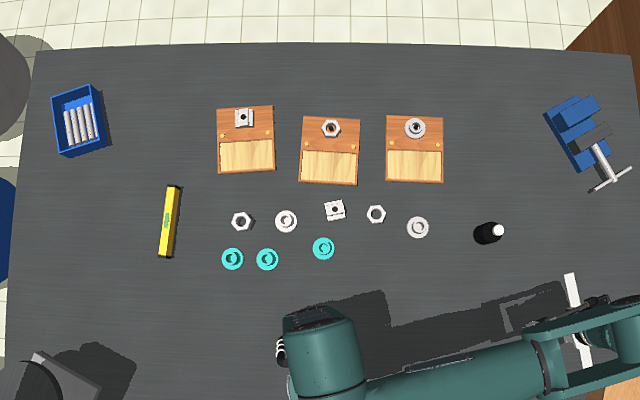

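View pics/scene0.png

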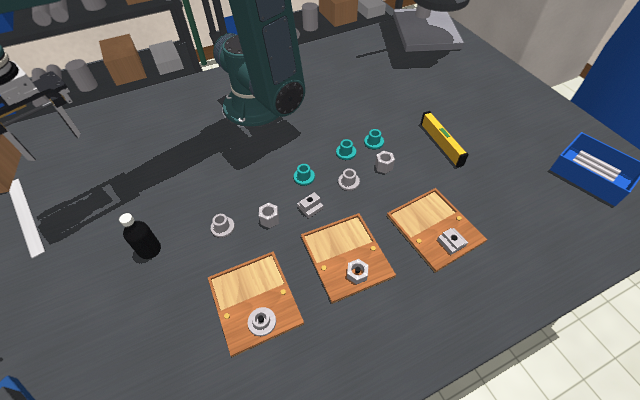

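View pics/wrist0.png

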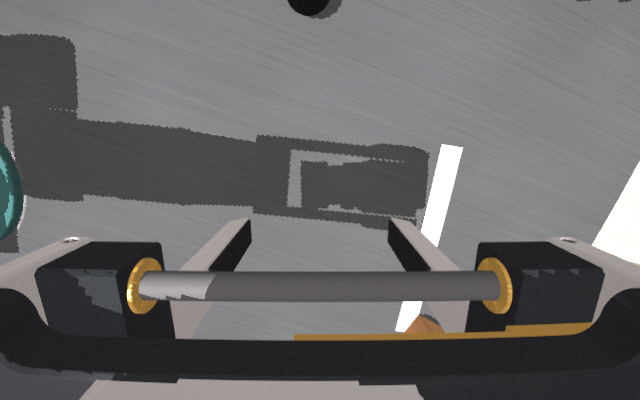

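The top view shows the loose nuts at (242,221) and (376,213), bushes at (286,221) and (417,227), and the tee at (335,210). The trays are tee (245,139), nut (330,150) and bush (415,148). The bottle is at (487,232), the level at (168,221), and the turquoise decoys are below the row.

```bash
cat >> h.py <<'E'
def cam(fn):
    d=json.load(open('pics/'+fn+'.json'))
    K=np.array([[d['fx'],0,d['cx']],[0,d['fy'],d['cy']],[0,0,1]]); D=np.array([d['k1'],0,0,0.])
    if 'R' in d: R=np.array(d['R']); t=np.array(d['t'])
    else:
        H=np.array(d['hand_eye']); T=np.eye(4); T[:3,:3]=d['ori']; T[:3,3]=d['pos']
        W=np.linalg.inv(T@H); R=W[:3,:3]; t=W[:3,3]
    return K,D,R,t
def pix2plane(fn,px,z):
    K,D,R,t=cam(fn)
    n=cv2.undistortPoints(np.array(px,float).reshape(-1,1,2),K,D).reshape(-1,2)
    d=np.c_[n,np.ones(len(n))]@R; C=-R.T@t
    return C+d*((np.broadcast_to(z,len(n))-C[2])/d[:,2])[:,None]
def proj(fn,X):
    K,D,R,t=cam(fn)
    return cv2.projectPoints(np.array(X,float).reshape(-1,1,3),cv2.Rodrigues(R)[0],t,K,D)[0].reshape(-1,2)
E
python3 - <<'E'
from h import *
P=dict(nutL=(242,220,40),nutR=(376,212,40),bushL=(286,219,38),bushR=(417,225,38),tee=(335,209,36),trayT=(246,157,6),trayN=(328,168,6),trayB=(415,166,6),bottle=(498,230,140),level1=(173,187,45),level2=(165,256,45))
for k,v in P.items(): print(k,pix2plane('top0.png',[v[:2]],v[2])[0])
a=cv2.imread('pics/top0.png')[90:275,150:520]
cv2.imwrite('pics/top0z.png',cv2.resize(a,None,fx=2.16,fy=2.16,interpolation=cv2.INTER_CUBIC))
E
```

```text
nutL [434.37 233.41  40.  ]
nutR [ 460.27 -124.73   40.  ]
bushL [438.91 115.29  38.  ]
bushR [ 426.67 -234.56   38.  ]
tee [467.71 -15.28  36.  ]
trayT [616.56 235.98   6.  ]
trayN [586.86   5.12   6.  ]
trayB [ 595.52 -237.59    6.  ]
bottle [ 404.37 -420.19  140.  ]
level1 [521.6  427.73  45.  ]
level2 [333.36 438.58  45.  ]
```

View pics/top0z.png

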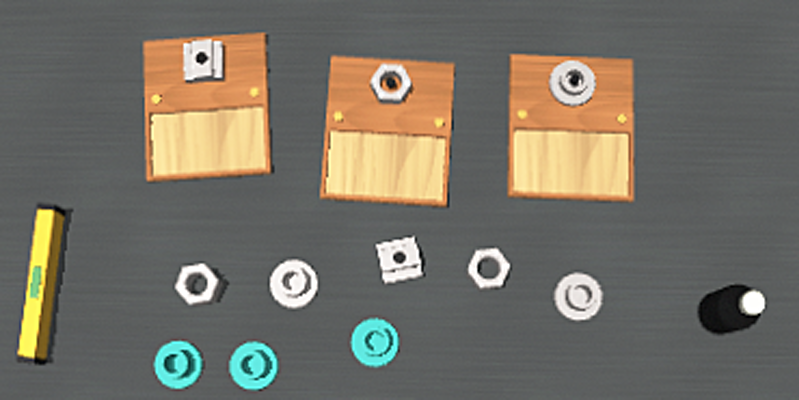

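```bash
cat > plan.py <<'E'
import numpy as np, json, os, sys
from scipy.spatial.transform import Rotation as Ro
F='cmd.json'
def Ryaw(y):
    c,s=np.cos(np.radians(y)),np.sin(np.radians(y)); return np.array([[c,s,0],[s,-c,0],[0,0,-1.]])
def load():
    if os.path.exists(F):
        d=json.load(open(F)); return np.array(d['p']),d['yaw']
    return np.array([188.49,-516.716,168.306]),19.958
def row(tp,tyaw,g):
    p,y=load(); d=Ryaw(y).T@(np.array(tp,float)-p)/25
    dy=(tyaw-y+180)%360-180
    print([round(float(v),2) for v in d]+[0,0,round(-dy/10,2),g])
def commit(r):
    p,y=load(); p=p+Ryaw(y)@(np.array(r[:3])*25); y=y-10*r[5]
    json.dump(dict(p=p.tolist(),yaw=y),open(F,'w')); print('cmd',p.round(2),round(y,2))
E
python3 - <<'E'
from plan import *
row([188.5,-516.7,220],20,1)
row([500,-300,220],90,1)
E
```

```text
[0.0, -0.0, -2.07, 0, 0, -0.0, 1]
[14.67, -3.89, -2.07, 0, 0, -7.0, 1]
```

Request:
move_arm(deltas=[[0,0,-2,0,0,0,1],[14.7,-3.9,-2,0,0,-7,1],[14.7,-3.9,-2,0,0,-7,1],[14.7,-3.9,-2,0,0,-7,1],[14.7,-3.9,-2,0,0,-7,1],[14.7,-3.9,-2,0,0,-7,1],[14.7,-3.9,-2,0,0,-7,1],[14.7,-3.9,-2,0,0,-7,1],[14.7,-3.9,-2,0,0,-7,1],[14.7,-3.9,-2,0,0,-7,1]])

```text
time: 1.4
position: [499.8, -299.6, 218.1]
orientation: [[0.002, 1.0, -0.001], [1.0, -0.002, 0.0], [0.0, -0.001, -1.0]]
wrist_force: [0.1, 0.6, -0.1]
opening: 1.001
```

```bash
python3 - <<'E'
from plan import *
commit([14.7, -3.9, -2, 0, 0, -7, 1])
from h import *
c,s=snap('wrist','w1.png'); print(s['position'],s['dq'],s['time'])
row([500,-80,220],90,1)
E
```

```text
cmd [ 500.64 -299.63  218.31] 89.96
[ 499.76 -299.59  218.08] [-0.73 -0.29 -0.11  0.15 -0.04 -0.34] 1.4
[8.79, -0.03, -0.07, 0, 0, -0.0, 1]
```

View pics/w1.png

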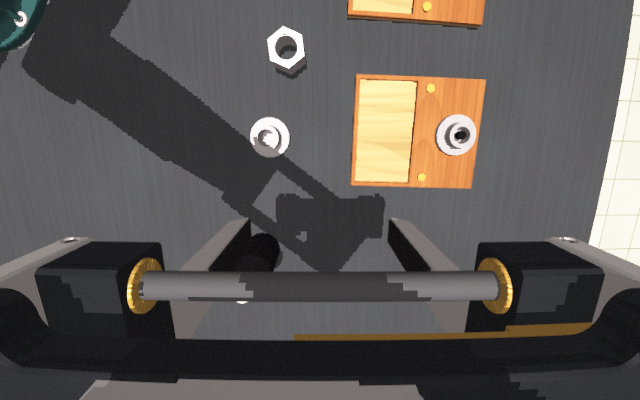

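w1 shows bushR at (270,138), nutR at (286,47), and the bush tray's bay between (357,76) and (413,186). I'll take two more views to the left.

Request:
move_arm(deltas=[[8.8,0,0,0,0,0,1],[8.8,0,0,0,0,0,1],[8.8,0,0,0,0,0,1],[8.8,0,0,0,0,0,1],[8.8,0,0,0,0,0,1],[8.8,0,0,0,0,0,1],[8.8,0,0,0,0,0,1]])

```text
time: 2.33
position: [500.1, -80.7, 218.1]
orientation: [[0.002, 1.0, -0.0], [1.0, -0.002, -0.0], [-0.0, -0.0, -1.0]]
wrist_force: [0.5, -0.1, 0.3]
opening: 0.996
```

```bash
python3 - <<'E'
from plan import *
commit([8.8,0,0,0,0,0,1])
from h import *
c,s=snap('wrist','w2.png'); print(s['position'],s['dq'],s['time'])
E
```

```text
cmd [500.8  -79.63 218.31] 89.96
[500.06 -80.72 218.11] [ 0.11  0.18 -0.09  0.2   0.    0.01] 2.325
```

Request:
move_arm(deltas=[[7.6,0,0,0,0,0,1],[7.6,0,0,0,0,0,1],[7.6,0,0,0,0,0,1],[7.6,0,0,0,0,0,1],[7.6,0,0,0,0,0,1],[7.6,0,0,0,0,0,1],[7.6,0,0,0,0,0,1]])

```text
time: 3.25
position: [500.3, 109.3, 218.3]
orientation: [[0.002, 1.0, 0.0], [1.0, -0.002, -0.0], [-0.0, 0.0, -1.0]]
wrist_force: [-0.8, 0.2, -0.0]
opening: 0.997
```

```bash
python3 - <<'E'
from plan import *
commit([7.6,0,0,0,0,0,1])
from h import *
c,s=snap('wrist','w3.png'); print(s['position'],s['dq'],s['time'])
for i in (1,2,3):
    a=cv2.imread(f'pics/w{i}.png')[0:210,180:520]
    cv2.imwrite(f'pics/w{i}z.png',cv2.resize(a,None,fx=2.35,fy=2.35,interpolation=cv2.INTER_CUBIC))
E
```

```text
cmd [500.94 110.37 218.31] 89.96
[500.26 109.31 218.27] [ 0.28  0.01  0.01  0.09  0.01 -0.05] 3.25
```

View pics/w1z.png

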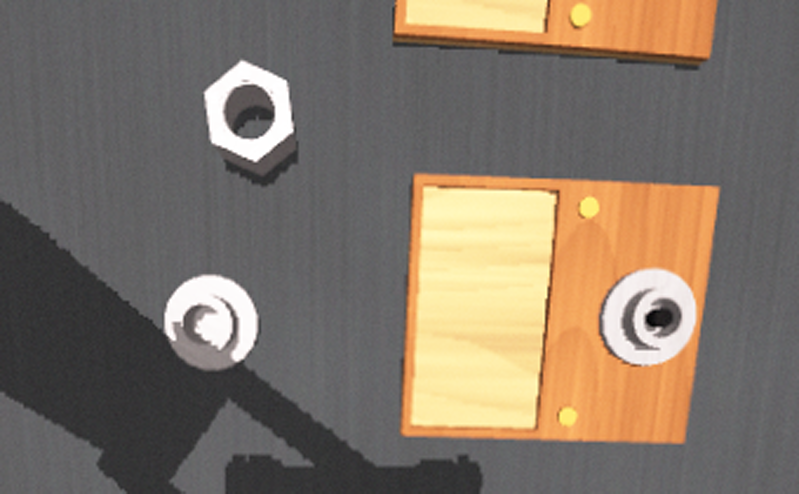

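View pics/w2z.png

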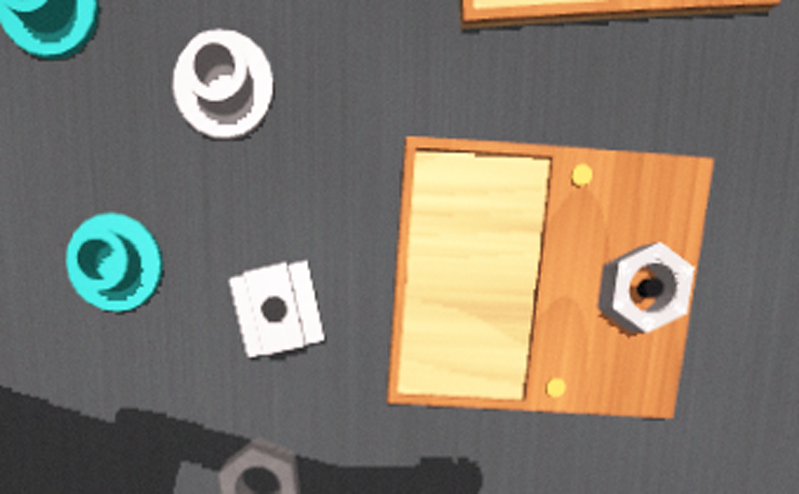

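View pics/w3z.png

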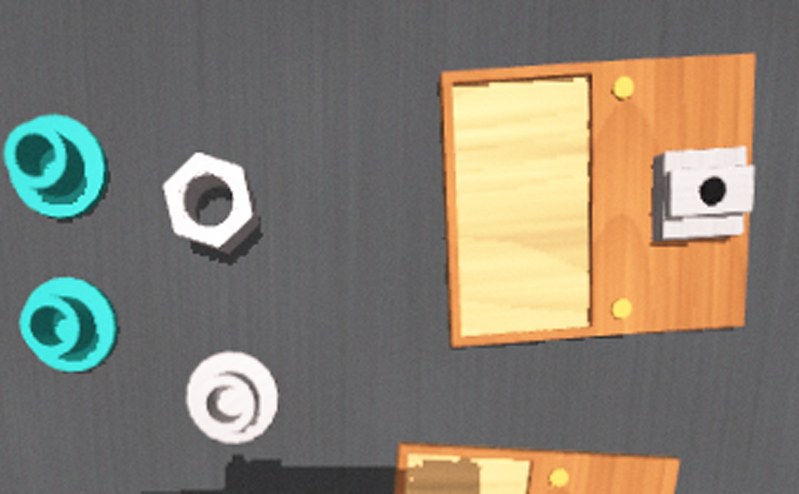

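The zoomed views are clear: the nut hex tops, bush flanges, the tee neck running nearly along world y, and all tray outlines. Next I'll fit poses from the clicked points.

```bash
cat > fit.py <<'E'
from h import *
from scipy.optimize import least_squares
def Z(pts): return np.array(pts,float)/2.35+[180-.3,-.3]
def fit(fn,model,px,x0):
    model=np.array(model,float)
    def place(p):
        c,s=np.cos(p[2]),np.sin(p[2]); return np.c_[p[0]+c*model[:,0]-s*model[:,1],p[1]+s*model[:,0]+c*model[:,1],model[:,2]]
    r=least_squares(lambda p:(proj(fn,place(p))-px).ravel(),[x0[0],x0[1],np.radians(x0[2])],x_scale=[1,1,.01])
    return np.array([r.x[0],r.x[1],np.degrees(r.x[2])]), np.sqrt(np.mean(r.fun**2)), proj(fn,place(r.x))
tray=[(-48,81,12),(142,81,12),(142,-81,12),(-48,-81,12)]
bay=[(-42,75,12),(42,75,12),(42,-75,12),(-42,-75,12)]
hexm=[(26.56*np.cos(a),26.56*np.sin(a),40) for a in np.radians([90,30,-30,-90,-150,150])]
E
python3 - <<'E'
from fit import *
res={}
def do(n,fn,m,px,x0):
    p,e,_=fit(fn,m,Z(px),x0); print(n,p,'rms',round(e,2))
do('trayB','w1.png',tray,[(415,174),(719,187),(685,444),(402,436)],(595,-237,0))
do('trayN','w2.png',tray,[(406,137),(713,158),(673,418),(388,403)],(587,5,0))
do('trayT','w3.png',tray,[(441,72),(755,54),(744,325),(452,347)],(616,236,0))
do('nutR','w1.png',hexm,[(242,60),(290,84),(294,132),(256,162),(210,139),(204,95)],(460,-125,0))
do('nutL','w3.png',hexm,[(197,152),(243,167),(253,212),(218,247),(174,231),(163,186)],(434,233,0))
do('tee','w2.png',[(0,0,36)],[(274,309)],(468,-15,0))
for n,fn,u in [('bushR','w1.png',(211.5,323)),('bushL','w2.png',(223,83)),('bushL3','w3.png',(232,397)),]:
    print(n,pix2plane(fn,Z([u]),6)[0])
E
```

```text
trayB [ 598.84 -234.56   -1.49] rms 0.25
trayN [591.39   4.63  -2.87] rms 0.08
trayT [622.07 237.15   4.37] rms 0.2
nutR [ 455.87 -124.5     5.84] rms 0.79
nutL [431.67 237.99  11.82] rms 0.46
tee [467.91 -13.75   0.  ] rms 0.0
bushR [ 424.52 -241.13    6.  ]
bushL [437.01 120.36   6.  ]
bushL3 [436.83 119.64   6.  ]
```

```bash
cat > ov.py <<'E'
from fit import *
def ring(r,z): a=np.linspace(0,2*np.pi,60); return np.c_[r*np.cos(a),r*np.sin(a),0*a+z]
def hx(z): a=np.radians(np.arange(30,391,60)); return np.c_[26.56*np.cos(a),26.56*np.sin(a),0*a+z]
def box(a,b,z): return np.array([(-a,-b,z),(a,-b,z),(a,b,z),(-a,b,z),(-a,-b,z)],float)
M=dict(nut=[hx(0),hx(40),ring(14.5,40)],bush=[ring(30,0),ring(30,8),ring(18,38),ring(12,38)],tee=[box(25,25,0),box(25,25,16),box(25,13,36)],
 tray=[np.array([(-48,81,12),(142,81,12),(142,-81,12),(-48,-81,12),(-48,81,12)],float),box(42,75,12),box(42,75,6)])
def overlay(fn,objs,crop,f,out):
    x0,y0,x1,y1=crop
    im=cv2.resize(cv2.imread('pics/'+fn)[y0:y1,x0:x1],None,fx=f,fy=f,interpolation=cv2.INTER_CUBIC)
    for k,x,y,w,z0 in objs:
        c,s=np.cos(np.radians(w)),np.sin(np.radians(w))
        for m in M[k]:
            q=np.c_[x+c*m[:,0]-s*m[:,1],y+s*m[:,0]+c*m[:,1],m[:,2]+z0]
            u=(proj(fn,q)-[x0,y0]+.5)*f-.5
            cv2.polylines(im,[np.round(u*8).astype(int)],False,(0,0,255),1,cv2.LINE_AA,3)
    cv2.imwrite('pics/'+out,im)
E
cat > objs.py <<'E'
O=dict(trayB=('tray',598.8,-234.6,-1.5,0),trayN=('tray',591.4,4.6,-2.9,0),trayT=('tray',622.1,237.1,4.4,0),
nutR=('nut',455.9,-124.5,5.8,0),nutL=('nut',431.7,238,11.8,0),tee=('tee',467.9,-13.8,102.3,0),bushR=('bush',424.5,-241.1,0,0),bushL=('bush',437,120,0,0))
E
python3 - <<'E'
from ov import *; from objs import O
L=list(O.values())
for i in (1,2,3): overlay(f'w{i}.png',L,(200,0,520,210),2.4,f'ov{i}.png')
overlay('top0.png',L,(200,90,460,270),3,'ovt.png')
E
```

```text
(no output)
```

View pics/ov1.png

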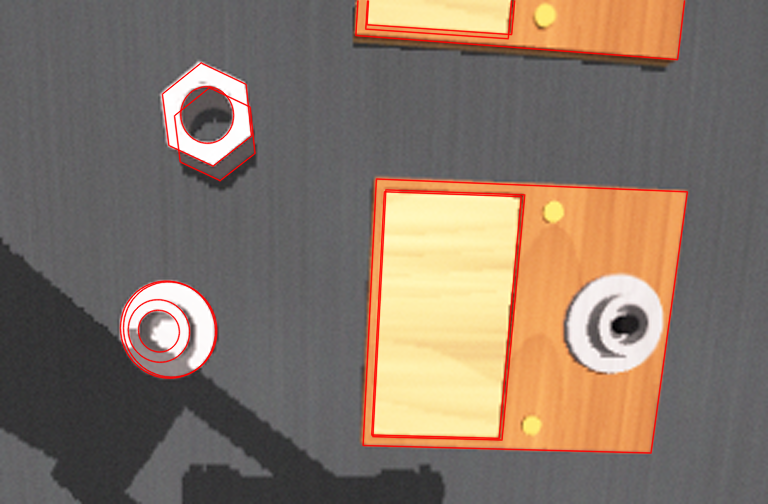

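View pics/ov2.png

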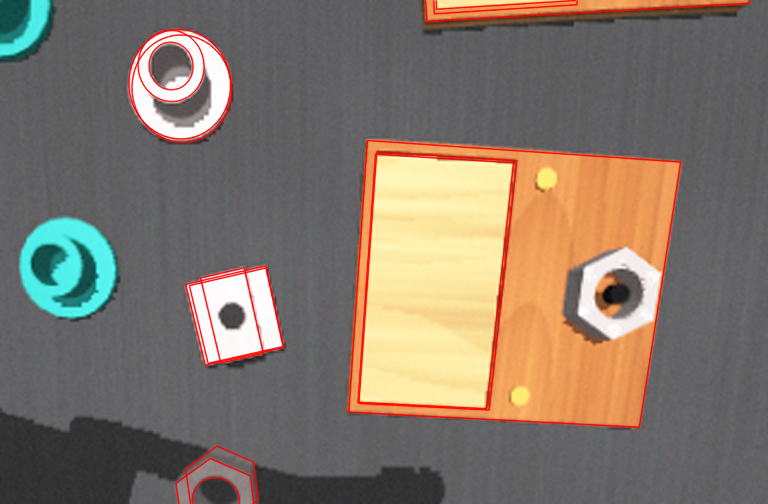

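View pics/ov3.png

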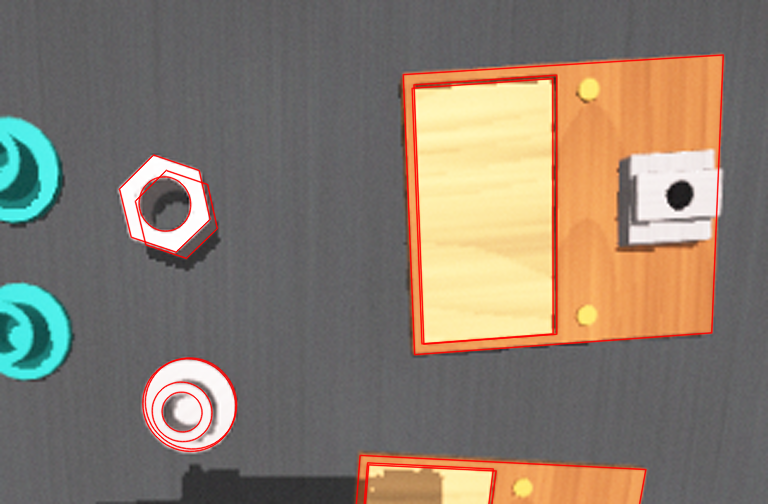

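View pics/ovt.png

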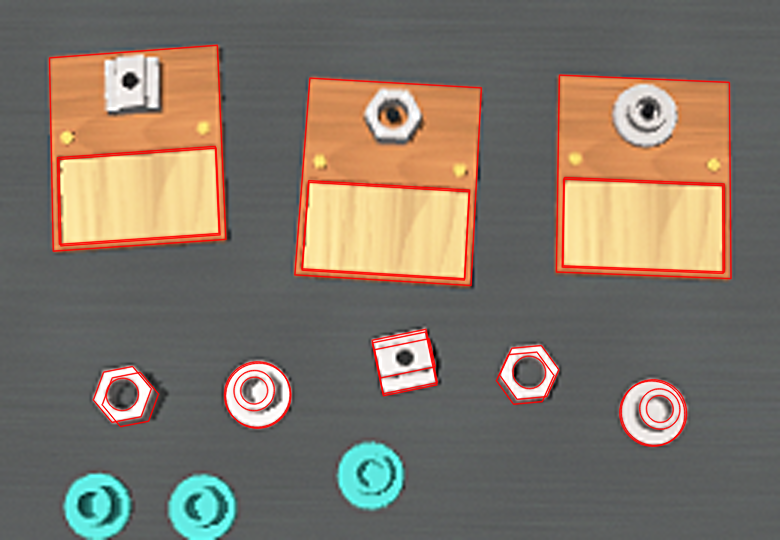

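The overlays match all parts and trays within about 1–2 mm in both the wrist and top cameras. I'll start with the left nut.

```bash
cat > mv.py <<'E'
from h import *
def go(*targets):
    s=arm.read_state(); p=np.array(s['position']); R=np.array(s['orientation'])
    yaw=np.degrees(np.arctan2(R[1,0],R[0,0]))
    print('pos',p,'yaw',round(yaw,2),'t',round(s['time'],2),'open',round(s['opening']*94,1),'F',np.array(s['wrist_force']))
    for tp,ty in targets:
        d=R.T@(np.array(tp,float)-p)/25; dy=(ty-yaw+180)%360-180
        print(tp,ty,'->',[round(float(v),2) for v in d]+[0,0,round(-dy/10,2)])
E
python3 -c "
from mv import *
go(((431.7,238,110),101.8))"
```

```text
pos [500.21 109.5  218.27] yaw 89.9 t 3.3 open 94.1 F [0.84 1.01 1.01]
(431.7, 238, 110) 101.8 -> [5.14, -2.75, 4.33, 0, 0, np.float64(-1.19)]
```

Request:
move_arm(deltas=[[5.14,-2.75,2.5,0,0,-1.19,1],[5.14,-2.75,4.33,0,0,-1.19,1],[5.14,-2.75,4.33,0,0,-1.19,1],[5.14,-2.75,4.33,0,0,-1.19,1],[5.14,-2.75,4.33,0,0,-1.19,1],[5.14,-2.75,4.33,0,0,-1.19,1],[5.14,-2.75,4.33,0,0,-1.19,1]])

```text
time: 4.18
position: [432.7, 238.7, 111.5]
orientation: [[-0.205, 0.979, 0.003], [0.979, 0.205, 0.001], [0.0, 0.003, -1.0]]
wrist_force: [-0.9, 0.9, 0.4]
opening: 1.002
```

```bash
python3 -c "
from mv import *
go(((431.7,238,50),101.8),((431.7,238,8),101.8))"
```

```text
pos [432.67 238.72 111.46] yaw 101.84 t 4.17 open 94.2 F [-0.93  0.86  0.4 ]
(431.7, 238, 50) 101.8 -> [-0.02, -0.05, 2.46, 0, 0, np.float64(0.0)]
(431.7, 238, 8) 101.8 -> [-0.02, -0.06, 4.14, 0, 0, np.float64(0.0)]
```

Request:
move_arm(deltas=[[-0.02,-0.05,1.5,0,0,0,1],[-0.02,-0.05,2.8,0,0,0,1],[-0.02,-0.05,3.6,0,0,0,1],[-0.02,-0.05,4.0,0,0,0,1],[-0.02,-0.05,4.14,0,0,0,0.8],[-0.02,-0.05,4.14,0,0,0,0.55],[-0.02,-0.05,4.14,0,0,0,0.45],[-0.02,-0.05,4.14,0,0,0,0],[-0.02,-0.05,4.14,0,0,0,0],[-0.02,-0.05,4.14,0,0,0,0]])

```text
time: 5.42
position: [430.1, 238.5, 6.6]
orientation: [[-0.207, 0.978, 0.0], [0.978, 0.207, -0.0], [-0.0, 0.0, -1.0]]
wrist_force: [0.7, -0.4, 1.5]
opening: 0.397
```

```bash
python3 -c "
from mv import *
go(((431.7,238,100),101.8),((593.2,40.6,100),87.1))"
```

```text
pos [430.1  238.54   6.6 ] yaw 101.94 t 5.42 open 37.3 F [ 0.69 -0.37  1.46]
(431.7, 238, 100) 101.8 -> [-0.03, 0.06, -3.74, 0, 0, np.float64(0.01)]
(593.2, 40.6, 100) 87.1 -> [-9.1, 4.74, -3.73, 0, 0, np.float64(1.48)]
```

Opening reads 37 mm, but I expected 46. I'll look before lifting.

```bash
python3 -c "
from h import *
c,s=snap('wrist','w4.png');print(s['opening'])
c,s=snap('wrist','w4.png');print(s['opening'],s['position'],s['wrist_force'])"
```

```text
0.3971507127717691
0.36041684309859967 [430.08 238.54   6.55] [-0.61 -0.4  -0.9 ]
```

View pics/w4.png

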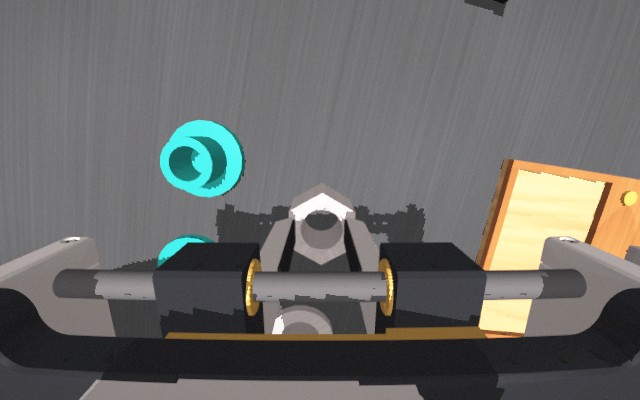

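```bash
python3 -c "
from ov import *; from objs import O
d=json.load(open('pics/w4.png.json'));print(d['pos'])
overlay('w4.png',[O['nutL'],O['bushL'],O['trayT']],(200,130,480,340),2.8,'ov4.png')
print(proj('w4.png',[(431.7,238,40),(430,238.5,6.6),(430,238.5,25)]))"
```

```text
[430.0800951169809, 238.53638425607704, 6.552842056118078]
[[321.48 229.68]
 [319.24 214.66]
 [319.25 221.77]]
```

View pics/ov4.png

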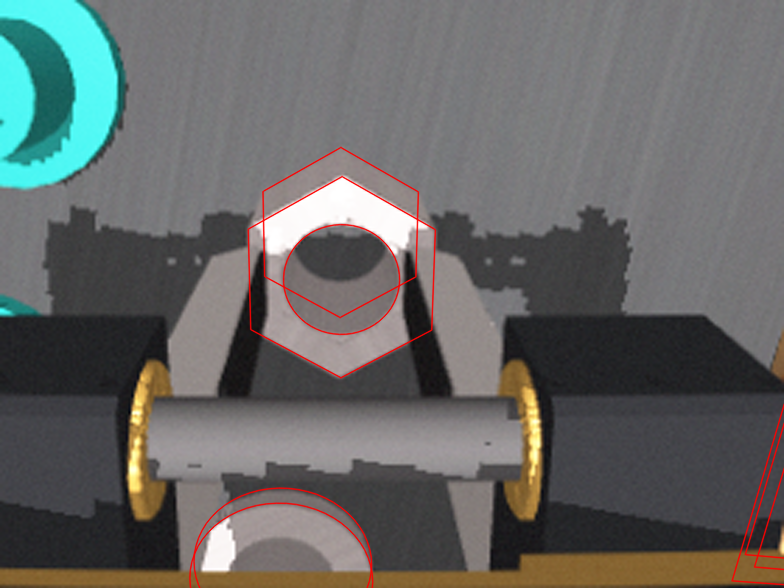

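The nut hasn't moved, yet the fingers keep closing past its width. The tips may really be higher than the reported TCP, so I'll check the finger-tip geometry in the w1 picture.

```bash
python3 -c "
from ov import *
d=json.load(open('pics/w1.png.json'))
R=np.array(d['ori']);p=np.array(d['pos'])
a=cv2.imread('pics/w1.png')[190:310,140:500]
f=2.2
im=cv2.resize(a,None,fx=f,fy=f,interpolation=cv2.INTER_CUBIC)
for zz,col in [(0,(0,0,255)),(-18.8,(0,255,0)),(-37,(255,0,0))]:
  for s in (1,-1):
    q=[p+R@np.array([x,s*y,zz]) for x,y in [(-8,47),(8,47),(8,59.5),(-8,59.5),(-8,47)]]
    u=(proj('w1.png',q)-[140,190]+.5)*f
    cv2.polylines(im,[np.round(u).astype(int)],False,col,1,cv2.LINE_AA)
cv2.imwrite('pics/fing.png',im)
"
```

```text
(no output)
```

View pics/fing.png

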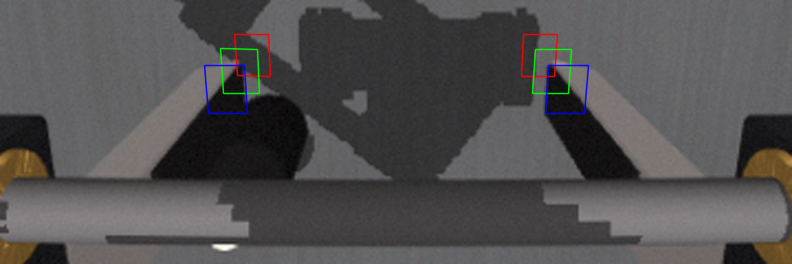

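```bash
python3 -c "
from ov import *; from objs import O
c,s=snap('scene','s4.png');print(s['opening'],s['position'])
d=json.load(open('pics/s4.png.json'));p=np.array(d['pos']);R=np.array(d['ori'])
u0,v0=[int(round(v)) for v in proj('s4.png',[p])[0]]
x0,y0=u0-50,v0-45; f=7
overlay('s4.png',[O['nutL']],(x0,y0,x0+105,y0+80),f,'s4z.png')
im=cv2.imread('pics/s4z.png')
for zz,col in [(0,(0,255,255)),(-37,(255,0,0))]:
  for sg in (1,-1):
    h=s['opening']*47
    q=[p+R@np.array([x,sg*y,zz]) for x,y in [(-8,h),(8,h),(8,h+12.5),(-8,h+12.5),(-8,h)]]
    u=(proj('s4.png',q)-[x0,y0]+.5)*f
    cv2.polylines(im,[np.round(u).astype(int)],False,col,1,cv2.LINE_AA)
cv2.imwrite('pics/s4z.png',im)
"
```

```text
0.31735493041904833 [430.03 238.53   6.51]
```

View pics/s4z.png

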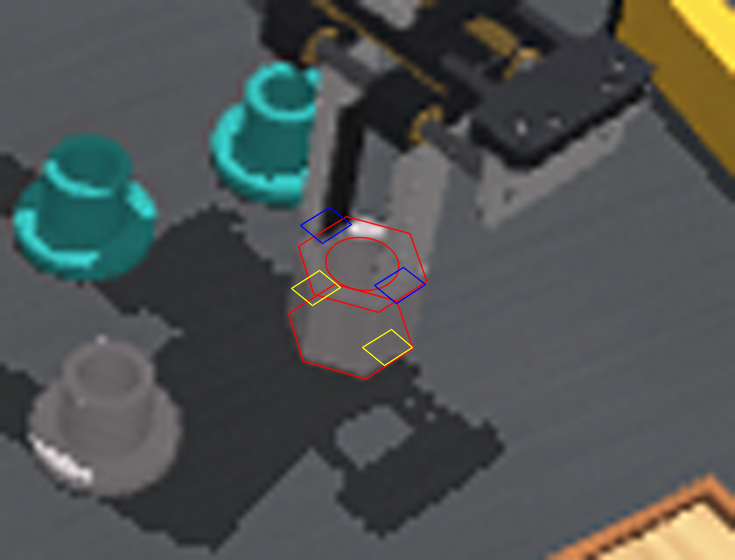

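```bash
python3 -c "
from ov import *
p=json.load(open('pics/s4.png.json'))['pos']
u0,v0=[int(round(v)) for v in proj('s4.png',[p])[0]]
a=cv2.imread('pics/s4.png')[v0-45:v0+25,u0-40:u0+50]
a=np.clip(a.astype(float)*1.6,0,255).astype(np.uint8)
cv2.imwrite('pics/s4y.png',cv2.resize(a,None,fx=8,fy=8,interpolation=cv2.INTER_CUBIC))
"
```

```text
(no output)
```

View pics/s4y.png

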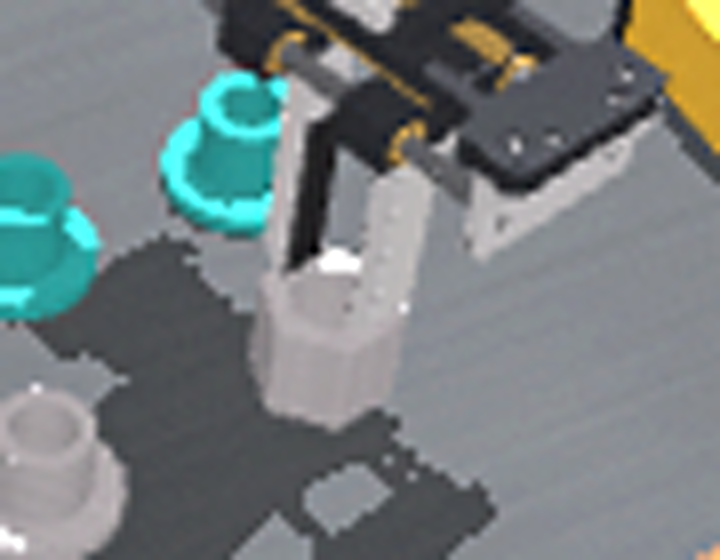

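The scene view confirms it: the finger tips end just above the nut top, so the real tips sit about 37 mm above the reported TCP. w1 gives −37 to −39 mm. I'll reopen and go lower step by step while watching the force.

```bash
python3 -c "
from mv import *
go(((431.7,238,-12),101.8),((431.7,238,-30),101.8))"
```

```text
pos [430.04 238.53   6.5 ] yaw 101.95 t 5.58 open 25.9 F [ 0.01  0.02 -0.63]
(431.7, 238, -12) 101.8 -> [-0.03, 0.06, 0.74, 0, 0, np.float64(0.01)]
(431.7, 238, -30) 101.8 -> [-0.03, 0.06, 1.46, 0, 0, np.float64(0.01)]
```

Request:
move_arm(deltas=[[-0.03,0.06,0,0,0,0,0.85],[-0.03,0.06,0,0,0,0,0.85],[-0.03,0.06,0,0,0,0,0.85],[-0.03,0.06,0,0,0,0,0.85],[-0.03,0.06,0,0,0,0,0.85],[-0.03,0.06,0,0,0,0,0.85],[-0.03,0.06,0,0,0,0,0.85]])

```text
time: 6.45
position: [431.7, 238.1, 6.5]
orientation: [[-0.207, 0.978, 0.0], [0.978, 0.207, -0.0], [-0.0, 0.0, -1.0]]
wrist_force: [-0.4, 0.3, -0.5]
opening: 0.851
```

Request:
move_arm(deltas=[[0,0,0.25,0,0,0,0.85],[0,0,0.5,0,0,0,0.85],[0,0,0.72,0,0,0,0.85],[0,0,0.72,0,0,0,0.85]])

```text
time: 6.95
position: [431.0, 237.8, -12.4]
orientation: [[-0.207, 0.978, -0.002], [0.978, 0.207, -0.001], [-0.0, -0.002, -1.0]]
wrist_force: [0.3, -0.2, 0.7]
opening: 0.846
```

No contact at a TCP z of −12, which settles it. I'll keep going down and close.

Request:
move_arm(deltas=[[0,0,0.3,0,0,0,0.85],[0,0,0.5,0,0,0,0.85],[0,0,0.66,0,0,0,0.85],[0,0,0.66,0,0,0,0.5]])

```text
time: 7.45
position: [431.3, 237.9, -28.5]
orientation: [[-0.207, 0.978, -0.001], [0.978, 0.207, -0.0], [-0.0, -0.001, -1.0]]
wrist_force: [-0.7, -0.0, -1.4]
opening: 0.777
```

Request:
move_arm(deltas=[[0,0,0,0,0,0,0.5],[0,0,0,0,0,0,0.5],[0,0,0,0,0,0,0.5],[0,0,0,0,0,0,0],[0,0,0,0,0,0,0],[0,0,0,0,0,0,0]])

```text
time: 8.2
position: [431.7, 238.1, -27.8]
orientation: [[-0.207, 0.978, 0.0], [0.978, 0.207, -0.0], [-0.0, 0.0, -1.0]]
wrist_force: [0.6, -0.1, 0.5]
opening: 0.485
```

```bash
python3 -c "
from mv import *
go(((431.7,238,60),101.8),((593.2,40.6,60),87.1))"
```

```text
pos [431.75 238.12 -27.83] yaw 101.94 t 8.2 open 45.6 F [ 0.64 -0.14  0.51]
(431.7, 238, 60) 101.8 -> [-0.0, -0.0, -3.51, 0, 0, np.float64(0.01)]
(593.2, 40.6, 60) 87.1 -> [-9.07, 4.68, -3.51, 0, 0, np.float64(1.48)]
```

Gripped: the opening is 45.6 mm, which is the nut's flats. Lift and carry.

Request:
move_arm(deltas=[[0,0,-0.4,0,0,0,0],[0,0,-1.5,0,0,0,0],[0,0,-2.7,0,0,0,0],[-0.7,0.36,-3.4,0,0,0.1,0],[-2.3,1.2,-3.51,0,0,0.4,0],[-4.0,2.06,-3.51,0,0,0.7,0],[-5.7,2.94,-3.51,0,0,1.0,0],[-7.4,3.82,-3.51,0,0,1.3,0],[-8.7,4.5,-3.51,0,0,1.48,0],[-9.07,4.68,-3.51,0,0,1.48,0]])

```text
time: 9.45
position: [593.6, 38.6, 59.1]
orientation: [[0.052, 0.999, -0.001], [0.999, -0.052, -0.0], [-0.0, -0.001, -1.0]]
wrist_force: [0.1, -0.6, -1.7]
opening: 0.489
```

Request:
move_arm(deltas=[[0,0,0,0,0,0,0],[0,0,0,0,0,0,0]])

```text
time: 9.7
position: [592.1, 41.7, 59.6]
orientation: [[0.048, 0.999, -0.001], [0.999, -0.048, 0.001], [0.001, -0.001, -1.0]]
wrist_force: [-0.1, -0.6, -3.8]
opening: 0.485
```

```bash
python3 -c "
from mv import *
from ov import *; from objs import O
go(((593.2,40.6,-15),87.1),((593.2,40.6,-21.3),87.1))
snap('wrist','w5.png')
overlay('w5.png',[O['trayN'],O['trayT'],('nut',593.2,40.6,-2.9,87.8)],(200,0,520,230),2.4,'ov5.png')
"
```

```text
pos [592.11  41.7   59.61] yaw 87.22 t 9.7 open 45.6 F [-0.1  -0.58 -3.84]
(593.2, 40.6, -15) 87.1 -> [-0.04, 0.05, 2.98, 0, 0, np.float64(0.01)]
(593.2, 40.6, -21.3) 87.1 -> [-0.04, 0.05, 3.24, 0, 0, np.float64(0.01)]
```

View pics/ov5.png

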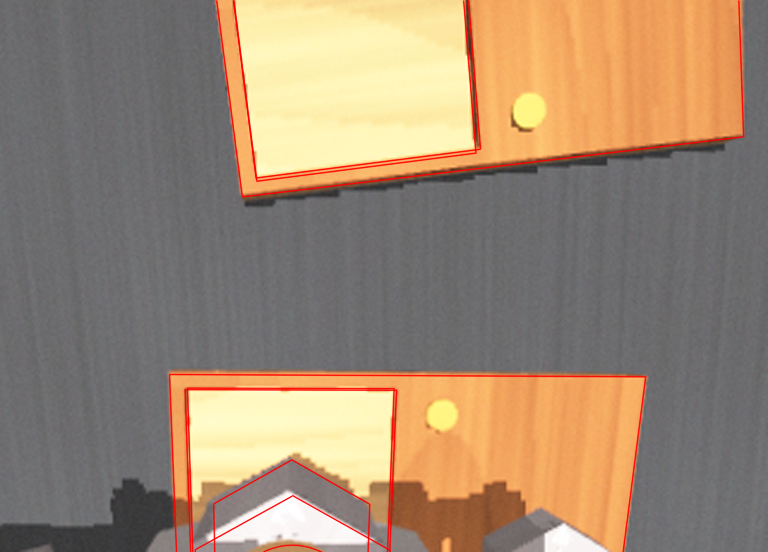

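The nut is held over the bay with the tray where predicted. Lower it and check the force before releasing.

Request:
move_arm(deltas=[[-0.04,0.05,0.8,0,0,0,0],[-0.04,0.05,1.8,0,0,0,0],[-0.04,0.05,2.5,0,0,0,0],[-0.04,0.05,2.9,0,0,0,0],[-0.04,0.05,3.1,0,0,0,0],[-0.04,0.05,3.2,0,0,0,0],[-0.04,0.05,3.24,0,0,0,0],[-0.04,0.05,3.24,0,0,0,0]])

```text
time: 10.75
position: [594.7, 39.3, -20.7]
orientation: [[0.05, 0.999, 0.001], [0.999, -0.05, -0.0], [-0.0, 0.001, -1.0]]
wrist_force: [0.7, -0.2, -3.9]
opening: 0.488
```

Request:
move_arm(deltas=[[0,0,0.03,0,0,0,0],[0,0,0.04,0,0,0,0],[0,0,0.04,0,0,0,0.7],[0,0,0.04,0,0,0,0.7],[0,0,0.04,0,0,0,0.7],[0,0,0.04,0,0,0,0.7]])

```text
time: 11.5
position: [594.4, 39.4, -22.0]
orientation: [[0.05, 0.999, 0.0], [0.999, -0.05, -0.0], [-0.0, 0.0, -1.0]]
wrist_force: [0.3, -0.4, -0.6]
opening: 0.701
```

```bash
python3 -c "
from mv import *
go(((593.2,40.6,60),87.1),((437,120,50),90),((437,120,-23.5),90))
"
```

```text
pos [594.43  39.4  -22.05] yaw 87.14 t 11.5 open 65.9 F [ 0.25 -0.39 -0.61]
(593.2, 40.6, 60) 87.1 -> [0.05, -0.05, -3.28, 0, 0, np.float64(0.0)]
(437, 120, 50) 90 -> [2.91, -6.45, -2.88, 0, 0, np.float64(-0.29)]
(437, 120, -23.5) 90 -> [2.91, -6.45, 0.06, 0, 0, np.float64(-0.29)]
```

Nut A is released. Rise and go to the left bush.

Request:
move_arm(deltas=[[0,0,-0.8,0,0,0,0.75],[0,0,-2.2,0,0,0,0.8],[0.8,-1.8,-2.9,0,0,-0.1,0.8],[2.0,-4.0,-2.9,0,0,-0.29,0.8],[2.91,-6.45,-2.9,0,0,-0.29,0.8],[2.91,-6.45,-2.9,0,0,-0.29,0.8],[2.91,-6.45,-2.9,0,0,-0.29,0.8],[2.91,-6.45,-2.9,0,0,-0.29,0.8]])

```text
time: 12.5
position: [438.5, 119.7, 50.8]
orientation: [[0.0, 1.0, 0.001], [1.0, -0.0, -0.0], [-0.0, 0.001, -1.0]]
wrist_force: [-0.7, 0.0, 0.6]
opening: 0.799
```

```bash
python3 -c "
from mv import *
go(((437,120,-24),90))
"
```

```text
pos [438.48 119.7   50.79] yaw 89.99 t 12.5 open 75.1 F [-0.7   0.02  0.61]
(437, 120, -24) 90 -> [0.01, -0.06, 2.99, 0, 0, np.float64(-0.0)]
```

Request:
move_arm(deltas=[[0.01,-0.06,0.8,0,0,0,0.75],[0.01,-0.06,1.8,0,0,0,0.75],[0.01,-0.06,2.5,0,0,0,0.75],[0.01,-0.06,2.85,0,0,0,0.7],[0.01,-0.06,2.99,0,0,0,0.6],[0.01,-0.06,2.99,0,0,0,0.45],[0.01,-0.06,2.99,0,0,0,0.4],[0.01,-0.06,2.99,0,0,0,0.35],[0.01,-0.06,2.99,0,0,0,0],[0.01,-0.06,2.99,0,0,0,0]])

```text
time: 13.75
position: [436.4, 120.5, -23.7]
orientation: [[-0.001, 1.0, 0.002], [1.0, 0.001, 0.0], [0.0, 0.002, -1.0]]
wrist_force: [1.8, 0.6, 3.0]
opening: 0.379
```

Request:
move_arm(deltas=[[0,0,0,0,0,0,0],[0,0,0,0,0,0,0]])

```text
time: 14.0
position: [436.3, 120.5, -23.7]
orientation: [[-0.001, 1.0, 0.002], [1.0, 0.001, 0.0], [0.0, 0.002, -1.0]]
wrist_force: [2.8, -0.5, 4.9]
opening: 0.377
```

```bash
python3 -c "
from mv import *
go(((437,120,60),90),((599.7,-198.6,60),88.5))
"
```

```text
pos [436.35 120.46 -23.71] yaw 90.04 t 14.0 open 35.5 F [ 2.79 -0.51  4.86]
(437, 120, 60) 90 -> [-0.02, 0.03, -3.35, 0, 0, np.float64(0.0)]
(599.7, -198.6, 60) 88.5 -> [-12.77, 6.53, -3.34, 0, 0, np.float64(0.15)]
```

Bush held at 35.5 mm. Lift and carry to the bush tray.

Request:
move_arm(deltas=[[0,0,-0.3,0,0,0,0],[0,0,-1.3,0,0,0,0],[0,0,-2.5,0,0,0,0],[-0.9,0.46,-3.2,0,0,0,0],[-2.6,1.33,-3.34,0,0,0,0],[-4.4,2.25,-3.34,0,0,0.05,0],[-6.2,3.17,-3.34,0,0,0.1,0],[-8.0,4.09,-3.34,0,0,0.15,0],[-9.8,5.01,-3.34,0,0,0.15,0],[-11.4,5.83,-3.34,0,0,0.15,0]])

```text
time: 15.25
position: [579.9, -165.4, 56.8]
orientation: [[0.026, 1.0, -0.005], [1.0, -0.026, 0.002], [0.002, -0.005, -1.0]]
wrist_force: [-0.1, 0.3, -3.3]
opening: 0.377
```

```bash
python3 -c "
from mv import *
go(((599.7,-198.6,60),88.5))
"
```

```text
pos [ 579.87 -165.36   56.79] yaw 88.51 t 15.25 open 35.4 F [-0.12  0.29 -3.3 ]
(599.7, -198.6, 60) 88.5 -> [-1.31, 0.83, -0.14, 0, 0, np.float64(0.0)]
```

Request:
move_arm(deltas=[[-0.8,0.5,0,0,0,0,0],[-1.31,0.83,0,0,0,0,0],[-1.31,0.83,0,0,0,0,0],[-1.31,0.83,0,0,0,0,0],[-1.31,0.83,0,0,0,0,0]])

```text
time: 15.88
position: [600.9, -196.6, 59.2]
orientation: [[0.024, 1.0, -0.0], [1.0, -0.024, 0.0], [0.0, -0.0, -1.0]]
wrist_force: [0.3, 0.7, -3.2]
opening: 0.378
```

```bash
python3 -c "
from mv import *
go(((599.7,-198.6,-17),88.5))
"
```

```text
pos [ 600.85 -196.65   59.15] yaw 88.61 t 15.88 open 35.6 F [ 0.34  0.69 -3.2 ]
(599.7, -198.6, -17) 88.5 -> [-0.08, -0.04, 3.05, 0, 0, np.float64(0.01)]
```

Request:
move_arm(deltas=[[-0.08,-0.04,0.8,0,0,0,0],[-0.08,-0.04,1.7,0,0,0,0],[-0.08,-0.04,2.4,0,0,0,0],[-0.08,-0.04,2.8,0,0,0,0],[-0.08,-0.04,2.97,0,0,0,0],[-0.08,-0.04,3.03,0,0,0,0],[-0.08,-0.04,3.05,0,0,0,0],[-0.08,-0.04,3.05,0,0,0,0]])

```text
time: 16.88
position: [600.6, -200.0, -16.6]
orientation: [[0.026, 1.0, 0.001], [1.0, -0.026, -0.001], [-0.001, 0.001, -1.0]]
wrist_force: [0.2, -0.1, -3.8]
opening: 0.376
```

Request:
move_arm(deltas=[[-0.0,0.0,0.03,0,0,0,0],[0,0,0.05,0,0,0,0],[0,0,0.05,0,0,0,0],[0,0,0.05,0,0,0,0.65],[0,0,0.05,0,0,0,0.65],[0,0,0.05,0,0,0,0.65],[0,0,0.05,0,0,0,0.65]])

```text
time: 17.75
position: [600.2, -199.8, -18.4]
orientation: [[0.025, 1.0, 0.0], [1.0, -0.025, -0.0], [-0.0, 0.0, -1.0]]
wrist_force: [-0.4, -0.7, 1.2]
opening: 0.646
```

```bash
python3 -c "
from mv import *
go(((599.7,-198.6,60),88.5),((424.5,-241.1,55),90))
"
```

```text
pos [ 600.25 -199.83  -18.42] yaw 88.54 t 17.75 open 60.8 F [-0.37 -0.74  1.17]
(599.7, -198.6, 60) 88.5 -> [0.05, -0.02, -3.14, 0, 0, np.float64(0.0)]
(424.5, -241.1, 55) 90 -> [-1.83, -6.98, -2.94, 0, 0, np.float64(-0.15)]
```

Bush L is placed. Next is the right bush.

Request:
move_arm(deltas=[[0,0,-0.7,0,0,0,0.7],[0,0,-2.0,0,0,0,0.75],[-0.4,-1.6,-2.9,0,0,0,0.75],[-1.0,-4.0,-2.94,0,0,-0.15,0.75],[-1.83,-6.4,-2.94,0,0,-0.15,0.75],[-1.83,-6.98,-2.94,0,0,-0.15,0.75],[-1.83,-6.98,-2.94,0,0,-0.15,0.75],[-1.83,-6.98,-2.94,0,0,-0.15,0.75]])

```text
time: 18.75
position: [426.2, -241.1, 55.8]
orientation: [[-0.002, 1.0, 0.002], [1.0, 0.002, -0.001], [-0.001, 0.002, -1.0]]
wrist_force: [-0.2, 0.9, -0.2]
opening: 0.744
```

```bash
python3 -c "
from mv import *
go(((424.5,-241.1,-23.5),90))
"
```

```text
pos [ 426.18 -241.09   55.75] yaw 90.1 t 18.75 open 70.0 F [-0.19  0.85 -0.16]
(424.5, -241.1, -23.5) 90 -> [0.0, -0.07, 3.17, 0, 0, np.float64(0.01)]
```

Request:
move_arm(deltas=[[0,-0.05,0.8,0,0,0,0.75],[0,-0.05,1.9,0,0,0,0.75],[0,-0.05,2.7,0,0,0,0.75],[0,-0.05,3.05,0,0,0,0.7],[0,-0.05,3.17,0,0,0,0.6],[0,-0.05,3.17,0,0,0,0.45],[0,-0.05,3.17,0,0,0,0.4],[0,-0.05,3.17,0,0,0,0.35],[0,-0.05,3.17,0,0,0,0],[0,-0.05,3.17,0,0,0,0]])

```text
time: 20.0
position: [424.0, -241.5, -23.4]
orientation: [[-0.001, 1.0, 0.002], [1.0, 0.001, -0.001], [-0.001, 0.002, -1.0]]
wrist_force: [1.0, 0.9, 4.5]
opening: 0.377
```

Request:
move_arm(deltas=[[0,0,0,0,0,0,0],[0,0,0,0,0,0,0]])

```text
time: 20.25
position: [424.0, -241.5, -23.4]
orientation: [[-0.001, 1.0, 0.002], [1.0, 0.001, -0.001], [-0.001, 0.002, -1.0]]
wrist_force: [0.3, 1.3, 5.0]
opening: 0.381
```

```bash
python3 -c "
from mv import *
go(((424.5,-241.1,60),90),((597.9,-270.6,60),88.5))
"
```

```text
pos [ 424.01 -241.51  -23.37] yaw 90.04 t 20.25 open 35.8 F [0.29 1.29 5.02]
(424.5, -241.1, 60) 90 -> [0.01, 0.02, -3.33, 0, 0, np.float64(0.0)]
(597.9, -270.6, 60) 88.5 -> [-1.17, 6.96, -3.32, 0, 0, np.float64(0.15)]
```

Request:
move_arm(deltas=[[0,0,-0.3,0,0,0,0],[0,0,-1.3,0,0,0,0],[0,0,-2.5,0,0,0,0],[-0.15,0.9,-3.2,0,0,0.05,0],[-0.45,2.6,-3.32,0,0,0.1,0],[-0.75,4.4,-3.32,0,0,0.15,0],[-1.0,6.0,-3.32,0,0,0.15,0],[-1.17,6.96,-3.32,0,0,0.15,0],[-1.17,6.96,-3.32,0,0,0.15,0],[-1.17,6.96,-3.32,0,0,0.15,0]])

```text
time: 21.5
position: [595.8, -269.7, 57.6]
orientation: [[0.026, 1.0, -0.003], [1.0, -0.026, 0.001], [0.001, -0.003, -1.0]]
wrist_force: [-0.0, 0.1, -1.8]
opening: 0.376
```

```bash
python3 -c "
from mv import *
go(((597.9,-270.6,-16.7),88.5))
"
```

```text
pos [ 595.8  -269.73   57.56] yaw 88.53 t 21.5 open 35.3 F [-0.    0.07 -1.78]
(597.9, -270.6, -16.7) 88.5 -> [-0.04, 0.09, 2.97, 0, 0, np.float64(0.0)]
```

Request:
move_arm(deltas=[[-0.03,0.05,0.8,0,0,0,0],[-0.03,0.05,1.7,0,0,0,0],[-0.03,0.05,2.4,0,0,0,0],[-0.03,0.05,2.75,0,0,0,0],[-0.03,0.05,2.92,0,0,0,0],[-0.03,0.05,2.96,0,0,0,0],[-0.03,0.05,2.97,0,0,0,0],[-0.03,0.05,2.97,0,0,0,0]])

```text
time: 22.5
position: [599.1, -271.3, -14.7]
orientation: [[0.025, 1.0, 0.001], [1.0, -0.025, -0.001], [-0.001, 0.001, -1.0]]
wrist_force: [0.4, 0.1, -2.4]
opening: 0.378
```

Request:
move_arm(deltas=[[0,0,0.05,0,0,0,0],[0,0,0.09,0,0,0,0],[0,0,0.12,0,0,0,0],[0,0,0.12,0,0,0,0]])

```text
time: 23.0
position: [598.7, -271.1, -17.3]
orientation: [[0.025, 1.0, 0.001], [1.0, -0.025, -0.0], [-0.0, 0.001, -1.0]]
wrist_force: [-2.4, 1.0, 5.0]
opening: 0.375
```

Contact with the floor (Fz went from −2.4 to +5). Release and move to the right nut.

Request:
move_arm(deltas=[[0,0,0,0,0,0,0.65],[0,0,0,0,0,0,0.65],[0,0,0,0,0,0,0.65],[0,0,0,0,0,0,0.65]])

```text
time: 23.5
position: [598.6, -271.0, -18.7]
orientation: [[0.025, 1.0, -0.0], [1.0, -0.025, -0.0], [-0.0, -0.0, -1.0]]
wrist_force: [0.4, -0.2, -0.2]
opening: 0.65
```

```bash
python3 -c "
from mv import *
go(((597.9,-270.6,60),88.5),((455.9,-124.5,55),95.8))
"
```

```text
pos [ 598.55 -271.01  -18.72] yaw 88.54 t 23.5 open 61.1 F [ 0.39 -0.16 -0.18]
(597.9, -270.6, 60) 88.5 -> [0.02, -0.03, -3.15, 0, 0, np.float64(0.0)]
(455.9, -124.5, 55) 95.8 -> [5.71, -5.85, -2.95, 0, 0, np.float64(-0.73)]
```

Request:
move_arm(deltas=[[0,0,-0.7,0,0,0,0.7],[0,0,-2.0,0,0,0,0.8],[0,0,-3.0,0,0,0,0.85],[1.6,-1.6,-3.0,0,0,-0.3,0.85],[3.4,-3.5,-3.0,0,0,-0.6,0.85],[5.2,-5.3,-3.0,0,0,-0.73,0.85],[5.71,-5.85,-2.95,0,0,-0.73,0.85],[5.71,-5.85,-2.95,0,0,-0.73,0.85],[5.71,-5.85,-2.95,0,0,-0.73,0.85]])

```text
time: 24.62
position: [457.3, -125.4, 56.6]
orientation: [[-0.102, 0.995, 0.003], [0.995, 0.102, -0.001], [-0.002, 0.002, -1.0]]
wrist_force: [-0.9, -0.3, -0.3]
opening: 0.853
```

```bash
python3 -c "
from mv import *
go(((455.9,-124.5,-28),95.8))
from ov import *; from objs import O
snap('wrist','w6.png'); snap('top','t6.png')
overlay('t6.png',list(O.values())[:3]+[('bush',600.2,-199.8,0,6),('bush',598.6,-271,0,6),('nut',594.4,39.4,-2.9,6)],(200,90,460,270),3,'ovt6.png')
"
```

```text
pos [ 457.3  -125.44   56.56] yaw 95.83 t 24.62 open 80.2 F [-0.87 -0.3  -0.32]
(455.9, -124.5, -28) 95.8 -> [0.05, -0.06, 3.38, 0, 0, np.float64(0.0)]
```

View pics/ovt6.png

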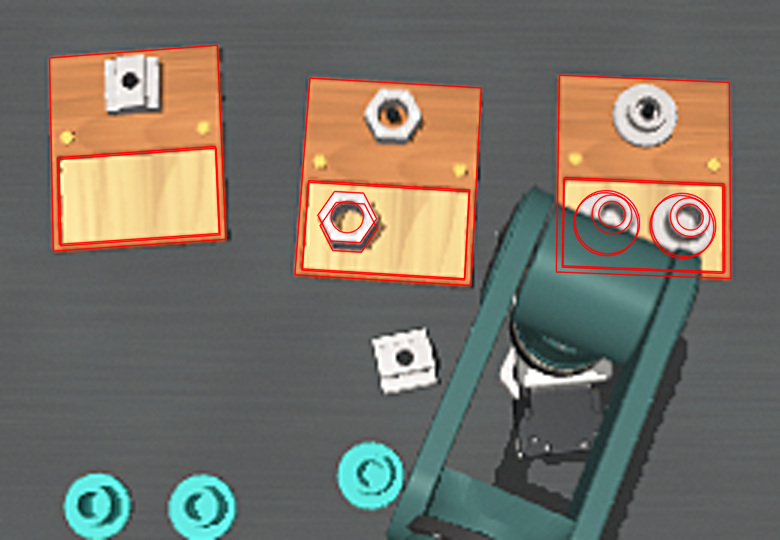

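The top view shows the nut and both bushes standing inside their bays at the predicted spots. Now grasp the right nut.

Request:
move_arm(deltas=[[0.03,-0.04,0.8,0,0,0,0.85],[0.03,-0.04,1.9,0,0,0,0.85],[0.03,-0.04,2.8,0,0,0,0.85],[0.03,-0.04,3.2,0,0,0,0.8],[0.03,-0.04,3.38,0,0,0,0.65],[0.03,-0.04,3.38,0,0,0,0.55],[0.03,-0.04,3.38,0,0,0,0.5],[0.03,-0.04,3.38,0,0,0,0.45],[0.03,-0.04,3.38,0,0,0,0],[0.03,-0.04,3.38,0,0,0,0]])

```text
time: 25.98
position: [455.7, -124.3, -28.3]
orientation: [[-0.102, 0.995, 0.002], [0.995, 0.102, -0.001], [-0.001, 0.002, -1.0]]
wrist_force: [-0.5, 0.6, 3.8]
opening: 0.487
```

Request:
move_arm(deltas=[[0,0,0,0,0,0,0],[0,0,0,0,0,0,0]])

```text
time: 26.22
position: [455.8, -124.3, -28.3]
orientation: [[-0.102, 0.995, 0.002], [0.995, 0.102, -0.001], [-0.001, 0.002, -1.0]]
wrist_force: [-0.3, -1.2, 5.5]
opening: 0.488
```

```bash
python3 -c "
from mv import *
go(((589.6,-31.4,60),87.1))
"
```

```text
pos [ 455.75 -124.27  -28.31] yaw 95.84 t 26.23 open 45.9 F [-0.34 -1.2   5.54]
(589.6, -31.4, 60) 87.1 -> [3.15, 5.71, -3.53, 0, 0, np.float64(0.87)]
```

Request:
move_arm(deltas=[[0,0,-0.3,0,0,0,0],[0,0,-1.3,0,0,0,0],[0,0,-2.5,0,0,0,0],[0.4,0.8,-3.3,0,0,0.15,0],[1.2,2.2,-3.53,0,0,0.4,0],[2.1,3.8,-3.53,0,0,0.7,0],[2.8,5.1,-3.53,0,0,0.87,0],[3.15,5.71,-3.53,0,0,0.87,0],[3.15,5.71,-3.53,0,0,0.87,0],[3.15,5.71,-3.53,0,0,0.87,0]])

```text
time: 27.48
position: [587.5, -31.8, 58.4]
orientation: [[0.05, 0.999, -0.002], [0.999, -0.05, -0.0], [-0.001, -0.002, -1.0]]
wrist_force: [-0.2, -0.1, -3.7]
opening: 0.487
```

```bash
python3 -c "
from mv import *
go(((589.6,-31.4,-21.5),87.1))
"
```

```text
pos [587.51 -31.77  58.4 ] yaw 87.12 t 27.48 open 45.8 F [-0.2  -0.14 -3.72]
(589.6, -31.4, -21.5) 87.1 -> [0.02, 0.09, 3.2, 0, 0, np.float64(0.0)]
```

Request:
move_arm(deltas=[[0,0.03,0.8,0,0,0,0],[0,0.03,1.8,0,0,0,0],[0,0.03,2.5,0,0,0,0],[0,0.03,2.9,0,0,0,0],[0,0.03,3.1,0,0,0,0],[0,0.03,3.17,0,0,0,0],[0,0.03,3.2,0,0,0,0],[0,0.03,3.2,0,0,0,0]])

```text
time: 28.48
position: [590.1, -31.1, -20.4]
orientation: [[0.05, 0.999, 0.001], [0.999, -0.05, -0.0], [-0.0, 0.001, -1.0]]
wrist_force: [-0.1, -0.2, -2.2]
opening: 0.488
```

Request:
move_arm(deltas=[[0,0,0.04,0,0,0,0],[0,0,0.08,0,0,0,0],[0,0,0.08,0,0,0,0]])

```text
time: 28.85
position: [590.0, -31.0, -22.2]
orientation: [[0.05, 0.999, 0.001], [0.999, -0.05, -0.0], [-0.0, 0.001, -1.0]]
wrist_force: [-1.6, -0.3, 0.6]
opening: 0.489
```

Request:
move_arm(deltas=[[0,0,0,0,0,0,0.7],[0,0,0,0,0,0,0.7],[0,0,0,0,0,0,0.7],[0,0,0,0,0,0,0.7]])

```text
time: 29.35
position: [589.8, -31.1, -22.9]
orientation: [[0.05, 0.999, 0.0], [0.999, -0.05, -0.0], [-0.0, 0.0, -1.0]]
wrist_force: [-0.0, 0.3, -0.3]
opening: 0.699
```

```bash
python3 -c "
from mv import *
go(((467.9,-13.8,60),102.3))
"
```

```text
pos [589.78 -31.11 -22.91] yaw 87.14 t 29.35 open 65.7 F [-0.03  0.28 -0.29]
(467.9, -13.8, 60) 102.3 -> [0.45, -4.9, -3.32, 0, 0, np.float64(-1.52)]
```

Request:
move_arm(deltas=[[0,0,-0.7,0,0,0,0.7],[0,0,-2.0,0,0,0,0.7],[0.1,-0.8,-3.1,0,0,-0.4,0.7],[0.25,-2.6,-3.32,0,0,-1.0,0.7],[0.45,-4.4,-3.32,0,0,-1.52,0.7],[0.45,-4.9,-3.32,0,0,-1.52,0.7],[0.45,-4.9,-3.32,0,0,-1.52,0.7],[0.45,-4.9,-3.32,0,0,-1.52,0.7]])

```text
time: 30.35
position: [469.4, -14.1, 60.6]
orientation: [[-0.213, 0.977, 0.002], [0.977, 0.213, -0.0], [-0.001, 0.002, -1.0]]
wrist_force: [0.8, -0.1, -0.4]
opening: 0.697
```

```bash
python3 -c "
from mv import *
go(((467.9,-13.8,-18),102.3))
"
```

```text
pos [469.37 -14.08  60.61] yaw 102.3 t 30.35 open 65.5 F [ 0.76 -0.09 -0.38]
(467.9, -13.8, -18) 102.3 -> [0.03, -0.06, 3.14, 0, 0, np.float64(-0.0)]
```

Request:
move_arm(deltas=[[0.02,-0.04,0.8,0,0,0,0.7],[0.02,-0.04,1.8,0,0,0,0.65],[0.02,-0.04,2.6,0,0,0,0.6],[0.02,-0.04,3.0,0,0,0,0.55],[0.02,-0.04,3.12,0,0,0,0.45],[0.02,-0.04,3.12,0,0,0,0.35],[0.02,-0.04,3.12,0,0,0,0.3],[0.02,-0.04,3.12,0,0,0,0.25],[0.02,-0.04,3.12,0,0,0,0],[0.02,-0.04,3.12,0,0,0,0]])

```text
time: 31.6
position: [467.9, -13.5, -17.1]
orientation: [[-0.214, 0.977, 0.002], [0.977, 0.214, -0.0], [-0.001, 0.002, -1.0]]
wrist_force: [2.2, -0.0, 2.8]
opening: 0.269
```

Request:
move_arm(deltas=[[0,0,0,0,0,0,0],[0,0,0,0,0,0,0]])

```text
time: 31.85
position: [467.9, -13.5, -17.1]
orientation: [[-0.214, 0.977, 0.002], [0.977, 0.214, -0.0], [-0.001, 0.002, -1.0]]
wrist_force: [2.6, -0.3, 5.4]
opening: 0.273
```

```bash
python3 -c "
from mv import *
go(((622.1,237.1,60),94.4))
"
```

```text
pos [467.86 -13.54 -17.09] yaw 102.34 t 31.85 open 25.7 F [ 2.64 -0.26  5.43]
(622.1, 237.1, 60) 94.4 -> [8.47, 8.18, -3.07, 0, 0, np.float64(0.79)]
```

Request:
move_arm(deltas=[[0,0,-0.3,0,0,0,0],[0,0,-1.2,0,0,0,0],[0,0,-2.3,0,0,0,0],[0.5,0.5,-2.9,0,0,0.05,0],[1.6,1.55,-3.07,0,0,0.15,0],[2.8,2.7,-3.07,0,0,0.3,0],[4.0,3.86,-3.07,0,0,0.4,0],[5.2,5.02,-3.07,0,0,0.5,0],[6.4,6.18,-3.07,0,0,0.6,0],[7.5,7.24,-3.07,0,0,0.7,0]])

```text
time: 33.1
position: [601.5, 208.8, 55.5]
orientation: [[-0.093, 0.996, -0.007], [0.996, 0.093, -0.002], [-0.002, -0.007, -1.0]]
wrist_force: [0.3, -0.5, -3.8]
opening: 0.273
```

```bash
python3 -c "
from mv import *
go(((622.1,237.1,60),94.4))
"
```

```text
pos [601.48 208.85  55.45] yaw 95.33 t 33.1 open 25.7 F [ 0.33 -0.45 -3.82]
(622.1, 237.1, 60) 94.4 -> [1.05, 0.92, -0.19, 0, 0, np.float64(0.09)]
```

Request:
move_arm(deltas=[[0.6,0.5,0,0,0,0.09,0],[0.95,0.85,0,0,0,0.09,0],[1.0,0.9,0,0,0,0.09,0],[1.0,0.9,0,0,0,0.09,0],[1.0,0.9,0,0,0,0.09,0]])

```text
time: 33.72
position: [623.2, 234.5, 58.8]
orientation: [[-0.077, 0.997, -0.0], [0.997, 0.077, -0.0], [-0.0, -0.0, -1.0]]
wrist_force: [0.1, 0.3, -5.1]
opening: 0.276
```

```bash
python3 -c "
from mv import *
go(((622.1,237.1,-10),94.4))
"
```

```text
pos [623.23 234.49  58.84] yaw 94.4 t 33.73 open 26.0 F [ 0.15  0.34 -5.1 ]
(622.1, 237.1, -10) 94.4 -> [0.11, -0.04, 2.75, 0, 0, np.float64(-0.0)]
```

Request:
move_arm(deltas=[[0.06,-0.04,0.7,0,0,0,0],[0.06,-0.04,1.5,0,0,0,0],[0.06,-0.04,2.1,0,0,0,0],[0.06,-0.04,2.5,0,0,0,0],[0.06,-0.04,2.68,0,0,0,0],[0.06,-0.04,2.75,0,0,0,0],[0.06,-0.04,2.75,0,0,0,0]])

```text
time: 34.6
position: [623.0, 237.0, -9.3]
orientation: [[-0.078, 0.997, 0.001], [0.997, 0.078, 0.0], [0.0, 0.001, -1.0]]
wrist_force: [0.9, -0.3, -5.5]
opening: 0.274
```

Request:
move_arm(deltas=[[0,0,0.04,0,0,0,0],[0,0,0.07,0,0,0,0],[0,0,0.08,0,0,0,0],[0,0,0.08,0,0,0,0]])

```text
time: 35.1
position: [622.9, 236.9, -11.0]
orientation: [[-0.077, 0.997, 0.001], [0.997, 0.077, 0.0], [0.0, 0.001, -1.0]]
wrist_force: [-1.1, -0.6, 0.3]
opening: 0.273
```

Contact. Release, then lift straight up and back off toward the robot for the final look.

Request:
move_arm(deltas=[[0,0,0,0,0,0,0.55],[0,0,0,0,0,0,0.55],[0,0,0,0,0,0,0.55],[0,0,0,0,0,0,0.55],[0,0,-0.6,0,0,0,0.55],[0,0,-1.8,0,0,0,0.55],[0,0,-3.5,0,0,0,0.55],[0,0,-5.5,0,0,0,0.55],[0,0,-7.5,0,0,0,0.55],[0,0,-7.5,0,0,0,0.55]])

```text
time: 36.35
position: [625.5, 237.7, 184.0]
orientation: [[-0.078, 0.997, 0.013], [0.997, 0.077, 0.004], [0.003, 0.014, -1.0]]
wrist_force: [-0.1, 0.2, 0.5]
opening: 0.551
```

```bash
python3 -c "
from mv import *
go(((350,60,220),94.4))
"
```

```text
pos [625.51 237.7  184.01] yaw 94.45 t 36.35 open 51.8 F [-0.13  0.16  0.55]
(350, 60, 220) 94.4 -> [-6.23, -11.52, -1.61, 0, 0, np.float64(0.0)]
```

Request:
move_arm(deltas=[[-1.5,-2.8,-1,0,0,0,0.55],[-3.0,-5.5,-1.6,0,0,0,0.55],[-4.5,-8.3,-1.6,0,0,0,0.55],[-6.2,-11.5,-1.6,0,0,0,0.55],[-6.2,-11.5,-1.6,0,0,0,0.55],[-6.2,-11.5,-1.6,0,0,0,0.55],[-6.2,-11.5,-1.6,0,0,0,0.55],[-6.2,-11.5,-1.6,0,0,0,0.55]])

```text
time: 37.35
position: [348.2, 60.3, 215.2]
orientation: [[-0.078, 0.997, -0.0], [0.997, 0.078, 0.0], [0.0, -0.0, -1.0]]
wrist_force: [0.1, 0.7, -0.5]
opening: 0.55
```

```bash
python3 -c "
from mv import *
go()
from ov import *; from objs import O
snap('wrist','w7.png'); snap('top','t7.png'); snap('scene','s7.png')
P=list(O.values())[:3]+[('bush',600.2,-199.8,0,6),('bush',598.6,-271,0,6),('nut',594.4,39.4,-2.9,6),('nut',590,-31,-2.9,6),('tee',622.9,236.9,94.4,6)]
overlay('t7.png',P,(150,90,520,270),2.15,'ovt7.png')
overlay('s7.png',P,(200,100,500,325),2.6,'ovs7.png')
"
```

```text
pos [348.24  60.28 215.19] yaw 94.45 t 37.35 open 51.7 F [ 0.1   0.75 -0.49]
```

View pics/ovt7.png

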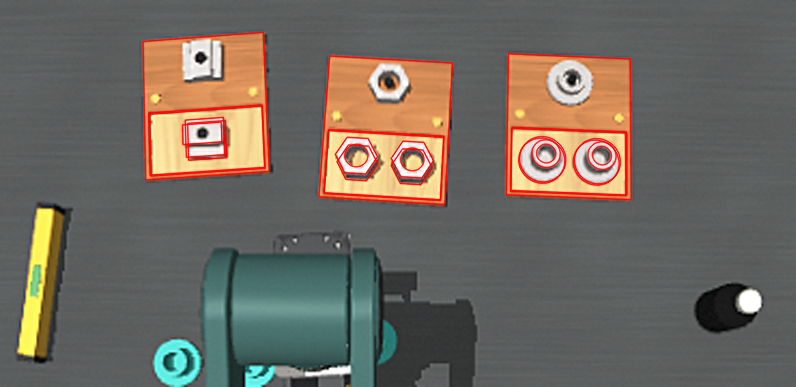

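View pics/ovs7.png

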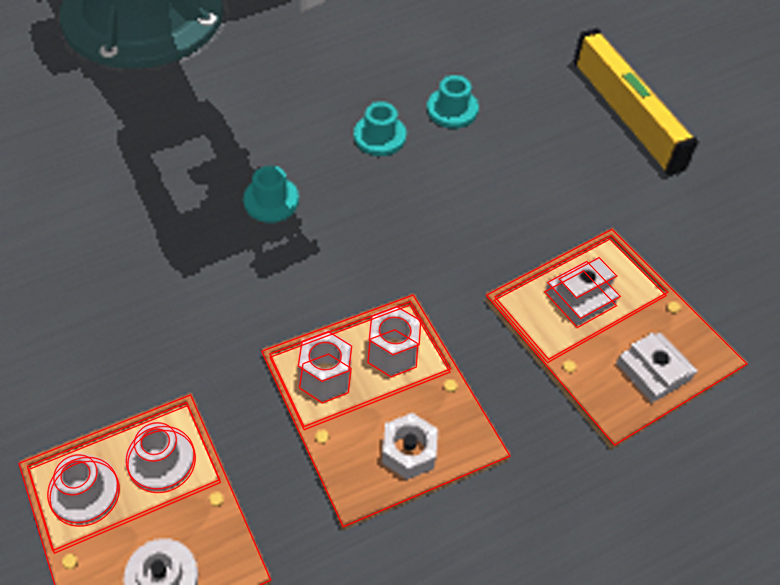

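Both views show every part upright in its own bay, within a few mm of target. The bottle and level are where they started, and the arm is clear.

```bash
python3 -c "
from h import *
print(workorder.finish_job())"
```

```text
the job is handed in; nothing more can be done
None
```

All five steel parts are in their trays and the job was handed in at about 37 s of the 112 s allowed. The two nuts are in the nut tray, the two bushes in the bush tray and the T-slot nut in its own tray.

- **Placing:** I lowered each part until it was on or within about 1 mm of the bay floor, released it and lifted straight up. For the last three parts the wrist force showed contact before I released.
- **Final check:** The last top and scene pictures show every part upright in the correct bay. Nuts and T-slot nut sit within a few mm of target. The bushes look about 3–4 mm nearer the robot than planned, which is well inside their 14 mm limit. The oil bottle and spirit level look unmoved, the turquoise decoys stand clear, and the arm touches nothing.
- **What disagreed:** The real finger tips sit about 37 mm above the reported TCP (tool point). My first grasp on a nut therefore closed above it without touching it. I confirmed the offset in the wrist and scene pictures, and commanded all later grasps that much lower. Jaw openings then matched the parts: about 45.6 mm for nuts, 35.5 mm for bushes and 25.7 mm for the T-slot nut.

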